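Swap transport caps for solenoid coils on a valve manifold

ROBOT

A 6-joint arm with a two-finger parallel gripper is mounted at the origin on the work surface. World frame = base frame: x ahead of the robot, y to its left, z up, the work surface at z = 0. Lengths are in m, angles in rad, forces in N, time in s.
With the tool pointing down it reaches from about 0.25 to 0.775 m from the base axis. Payload 4 kg.
Tool frame: the origin (TCP) lies at the very end of the fingers, on their centre line; the grasp point (between the pads) lies 19 mm behind it (robot.hold_point_z is the distance from the TCP to the grasp point, in m); z points along the fingers, y is the line along which they close (so a half turn about z gives the same grasp; the last joint's range is limited). The gripper opens to 94 mm and grips with 3 to 60 N. Pads are 16 mm wide; open, the fingers measure 119 mm over their backs; the gripper's body (75 mm by 177 mm) begins 78 mm behind the grasp point.
Start: joints at [1.171, 0.087, 1.371, -0, 1.684, -0.103], TCP at [0.161, 0.526, 0.17] pointing down, gripper open.
Joint ranges: [-3.1, 3.1], [-0.76, 2.03], [0.27, 2.55], [-1.08, 4.22], [0.17, 2.65], [-2.57, 2.57]. Speed limits (rad/s): [2.79, 2.79, 3.14, 3.14, 3.14, 3.14].

INTERFACE

Orientations are given as [roll, pitch, yaw] about the fixed x, y, z axes, in that order (R = Rz(yaw) Ry(pitch) Rx(roll)).
In Python, from bench import robot gives the robot as it stands.
- The arm moves only by the tool carry_out, never from a script. Its argument "steps" is a list of rows, each a list of 3 entries, a list of its own where there are three numbers: the shift along the tool's x, y, z in m, then the turn about the tool's z in units of 10 degrees (1.0 is 10 degrees), then the closure, from -1 (fully open) to 1 (shut). In form: [[[tx, ty, tz], roll, jaw], ...]. A call has 1 to 10 rows; each row is the pose to reach, as a shift and turn from the pose commanded when the call began, along the tool's axes at that moment; what a row does not reach only later rows make up. A row lasts 1/8 s, in which the tool goes at most 62.5 mm and 10.7 degrees, less where a joint would pass 70% of its speed; a pose out of reach is approached as far as the arm can. A call with a gripper value outside its range is refused whole. The fingers move at their own pace and stop on an object; the grip force is fixed at half the most. Time passes only in rows, so rows that repeat a pose let the fingers close. It gives the time, the measured TCP pose, the force, the opening and the grip force at its end, in the units of the state.
- robot.get_obs(): the state, without advancing time (a new reading comes with each control period).
- robot.snapshot(name): name is "scene" or "top"; returns a dict with "image" (400x640x3 uint8, red, green, blue), "z_map" (400x640 float32, m along the optical axis (not along the pixel's ray), 0 where there is no reading), "mtx" (3x3 intrinsics, pixels), "R" (3x3) and "t" (3): a world point X has camera coordinates R X + t. Camera axes: x right, y down, z forward; pixel columns grow to the right and rows downward; lengths in m; the calibration is good to about 2 mm. A picture is of the moment at which its call begins.
- robot.close_job(): hands the job in; it is judged then, once.
The state is a dict: "time": time; "joint_positions": joint angles; "qvel": joint speeds; "joint_torque": joint torques, N m; "tool_pos": TCP position; "ee_rot": TCP orientation; "wrist_force": force on the tool from outside, world axes, zero at the start; "wrist_torque": the same for the moment, N m; "width": finger opening in m; "finger_force": force on a finger pad.
Only numpy, scipy, OpenCV 4.12 (cv2) and the standard library are available. Lean on these libraries where they do the work, as an engineer would, in place of code of your own. Each camera call takes 0.05 s, during which the arm holds its last target. There are 200 camera calls.

TASK

Fit every solenoid coil lying on the bench onto the valve manifold, one to a tube: work the tube's transport cap off by twisting it back and forth while pulling (a straight pull would haul the loose manifold up out of its nest, and it must stay down), drop that cap in the orange bin, and slide a coil right down onto the tube's shoulder with its plug socket facing the front of the manifold, the side with the brass ports. Use whichever tubes you like, but leave the cap fully on any tube that gets no coil, and do not disturb the screwdriver and the bottle.

Things in the scene. Friction and masses are not known exactly. Their poses are not given: they have to be found in the camera images.
- nest: fixed assembly nest: an aluminium plate 100 (x) x 250 (y) x 10 mm with six low steel stops (10 mm tall) that keep the manifold from sliding or turning by more than about 1.5 mm but do not hold it down. Origin: centre of its underside. Its x axis points away from the robot, give or take 0.25 rad; y to the left
- manifold: aluminium hydraulic valve manifold, 60 (x) x 210 (y) x 45 mm (z), 1.5 kg, standing loose on the nest plate (its underside is 10 mm above the table). Three upright steel tubes stand in a row on its top, 66 mm apart along y. Its front, the -x side which faces the robot, carries three round brass port fittings that stick out 16 mm; its back is plain. Origin: centre of its underside; z up
- manifold_left (a point): centre of the lower edge of the manifold's left (+y) end; 10 mm above the table when the manifold is down
- manifold_right (a point): the same on its right (-y) end
- bin: fixed orange stacking bin, 200 (x) x 150 (y) x 100 mm, walls and floor 4 mm thick, open top; the front 45 mm of it (at -x) is only 60 mm tall. Origin: centre of its underside; x axis along its length, away from the robot
- tube1 (a point): left (+y) valve tube of the manifold: upright steel tube 15 mm in diameter and 52 mm tall with a domed top, on a round shoulder 26 mm in diameter and 6 mm high. This point: on the axis at the tube's foot, on the shoulder's top face, 51 mm above the manifold's underside; axes as the manifold's
- cap1: dark steel transport cap, 170 g, at the start fully down on the left (+y) tube: round, 74 mm tall: hollow skirt 24 mm across (bore 17, 52 deep) under a solid ribbed head 26 mm across, 22 tall. A rubber lip inside grips the tube's upper end with 30 to 40 N, more than the manifold's weight; while the cap turns (about 0.3 N m) a small pull lifts it. Free after 10 to 14 mm of rise, clear of the tube after 52 mm. Origin: centre of its lower rim; z up
- tube2 (a point): middle valve tube of the manifold: upright steel tube 15 mm in diameter and 52 mm tall with a domed top, on a round shoulder 26 mm in diameter and 6 mm high. This point: on the axis at the tube's foot, on the shoulder's top face, 51 mm above the manifold's underside; axes as the manifold's
- cap2: dark steel transport cap, 170 g, at the start fully down on the middle tube: round, 74 mm tall: hollow skirt 24 mm across (bore 17, 52 deep) under a solid ribbed head 26 mm across, 22 tall. A rubber lip inside grips the tube's upper end with 30 to 40 N, more than the manifold's weight; while the cap turns (about 0.3 N m) a small pull lifts it. Free after 10 to 14 mm of rise, clear of the tube after 52 mm. Origin: centre of its lower rim; z up
- tube3 (a point): right (-y) valve tube of the manifold: upright steel tube 15 mm in diameter and 52 mm tall with a domed top, on a round shoulder 26 mm in diameter and 6 mm high. This point: on the axis at the tube's foot, on the shoulder's top face, 51 mm above the manifold's underside; axes as the manifold's
- cap3: dark steel transport cap, 170 g, at the start fully down on the right (-y) tube: round, 74 mm tall: hollow skirt 24 mm across (bore 17, 52 deep) under a solid ribbed head 26 mm across, 22 tall. A rubber lip inside grips the tube's upper end with 30 to 40 N, more than the manifold's weight; while the cap turns (about 0.3 N m) a small pull lifts it. Free after 10 to 14 mm of rise, clear of the tube after 52 mm. Origin: centre of its lower rim; z up
- coil1: solenoid coil (may be absent): black moulded block 40 (x) x 38 (y) x 42 mm (z) with steel end plates and a vertical through-bore 18 mm in diameter, about 180 g; a plug socket 22 (y) x 26 mm (z) with brass prongs sticks out 16 mm from its -x face, from 6 to 32 mm above the underside. Stands upright. Origin: centre of the underside, on the bore's axis; -x axis points out of the plug socket, z up
- coil1_plug (a point): outer face of coil1's plug socket, 36 mm from the bore's axis towards -x, 19 mm above the underside
- coil2: solenoid coil (may be absent): black moulded block 40 (x) x 38 (y) x 42 mm (z) with steel end plates and a vertical through-bore 18 mm in diameter, about 180 g; a plug socket 22 (y) x 26 mm (z) with brass prongs sticks out 16 mm from its -x face, from 6 to 32 mm above the underside. Stands upright. Origin: centre of the underside, on the bore's axis; -x axis points out of the plug socket, z up
- coil2_plug (a point): outer face of coil2's plug socket, 36 mm from the bore's axis towards -x, 19 mm above the underside
- coil3: solenoid coil (may be absent): black moulded block 40 (x) x 38 (y) x 42 mm (z) with steel end plates and a vertical through-bore 18 mm in diameter, about 180 g; a plug socket 22 (y) x 26 mm (z) with brass prongs sticks out 16 mm from its -x face, from 6 to 32 mm above the underside. Stands upright. Origin: centre of the underside, on the bore's axis; -x axis points out of the plug socket, z up
- coil3_plug (a point): outer face of coil3's plug socket, 36 mm from the bore's axis towards -x, 19 mm above the underside
- screwdriver: bystander: screwdriver lying beyond the manifold, to be left alone
- cleaner: bystander: white bottle 56 mm across and 150 mm tall, to be left alone
Not all that is in view belongs to the job. What is shaped like the cap1 but purple or red is not meant. There is more than one size of the manifold; the job needs the smaller.

How it is judged:
By the outcome, as a careful person would: the job done as asked, in the order asked, and still so for the second after the job is handed in, with the robot touching nothing.
Of coil1, coil2, coil3 only 2 to 3 are there at a start; the rules pass over those that are not, and their reading is None.
At some moment in a run one of coil1, coil2, coil3 may be knocked a few centimetres aside while the robot is not near it.
It also fails if it takes over 210 s, if anything falls off the work surface, if the arm or the gripper's body presses on something with over 40 N, if the wrist force passes 120 N, or if a joint passes its speed limit or range.

## Working session

There is one attempt and no reset: what is moved stays moved. The work goes in short steps, Python scripts to look and compute and a tool call to move; the robot and the scene stay as the last step left them, time stands still between calls to the robot, and variables do not carry over. Pictures are saved under pics/ and viewed, at most 14 in all, crops included, and the job is handed in when it is done.

Besides the shell and the picture viewer there is one more tool, called after "Emit:" as a command line: name --argument value ..., lists and objects as JSON in quotes. carry_out: Moves the arm, as the interface text tells. Its arguments: {"type":"object","properties":{"steps":{"type":"array","items":{"type":"array"}}},"required":["steps"]}

```bash
mkdir -p pics
cat > h.py <<'E'
import numpy as np, cv2
from bench import robot
def snap(n):
    s=robot.snapshot(n); return s
def save(s,name,box=None,scale=1):
    im=s["image"][...,::-1]
    if box: im=im[box[1]:box[3],box[0]:box[2]]
    if scale!=1: im=cv2.resize(im,None,fx=scale,fy=scale,interpolation=cv2.INTER_CUBIC)
    cv2.imwrite("pics/"+name,im)
def ray(s,u,v,z):
    d=s["R"].T@np.linalg.inv(s["mtx"])@np.array([u,v,1.]); c=-s["R"].T@s["t"]
    return c+d*(z-c[2])/d[2]
def pts(s):
    z=s["z_map"]; v,u=np.mgrid[:z.shape[0],:z.shape[1]]
    p=np.linalg.inv(s["mtx"])@np.stack([u.ravel(),v.ravel(),np.ones(u.size)])*z.ravel()
    w=(s["R"].T@(p-s["t"][:,None])).T.reshape(*z.shape,3); w[z==0]=np.nan
    return w
def proj(s,X):
    p=s["mtx"]@(s["R"]@np.array(X)+s["t"]); return p[:2]/p[2]
E
python3 - <<'E'
from h import *
for n in("top","scene"):
    s=snap(n); save(s,n+"0.png"); np.savez(n+"0.npz",**s); print(n,s["mtx"][0],-s["R"].T@s["t"],s["R"][2])
print(robot.get_obs(), robot.hold_point_z)
E
```

```text
top [478.42943806   0.         315.39408846] [0.40498795 0.05502581 1.41987266] [ 0.10835029 -0.00903684 -0.9940717 ]
scene [517.90667556   0.         325.47147972] [1.51700821 0.2048203  0.73840685] [-0.81030388 -0.13256017 -0.57081996]
{'time': 0.1, 'joint_positions': array([ 1.17090127e+00,  8.78923636e-02,  1.37208654e+00, -1.34892573e-05,
        1.68358006e+00, -1.03082876e-01]), 'qvel': array([ 1.60432669e-03, -1.53854080e-03, -5.71331968e-03,  1.02447363e-03,
       -1.01417677e-03,  2.79585898e-06]), 'joint_torque': array([ 2.65167662e-03, -3.41254342e+01, -3.03300726e+01,  7.19626760e-02,
        3.05264269e-02, -1.10351091e-04]), 'tool_pos': array([0.1606441 , 0.525438  , 0.16882353]), 'ee_rot': array([-3.13963540e+00, -1.88999315e-04,  2.84477879e+00]), 'wrist_force': array([ 0.69743408, -1.14479853,  0.37950173]), 'wrist_torque': array([-0.01120414, -0.04647758, -0.03275997]), 'finger_force': 0.0, 'width': 0.09398376176470502} 0.0188
```

View pics/top0.png

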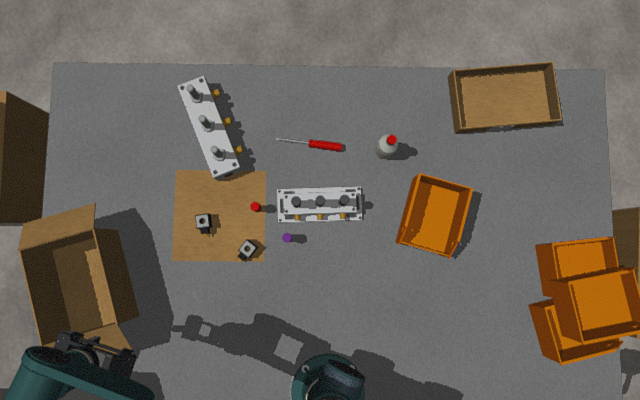

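View pics/scene0.png

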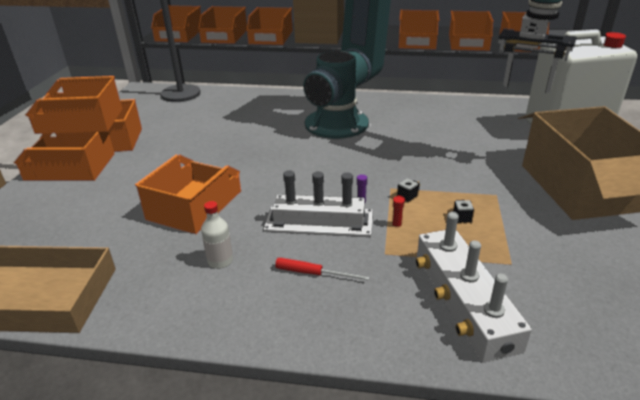

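Top view: nest with the small manifold at (320,203), coils at (204,223) and (248,249) on the cardboard, decoy caps red (256,207) and purple (287,238). The other, larger manifold is at (212,125). The bin with its low front is at (436,215). The dark caps at (296/320/345,201) fit the description. I'll confirm in a crop.

Run:
```python
from h import *
s=dict(np.load("top0.npz")); w=pts(s); im=s["image"].astype(int)
save(s,"crop_a.png",(185,175,385,265),4)
def blob(m,name):
    n,l,st,c=cv2.connectedComponentsWithStats(m.astype(np.uint8))
    for i in range(1,n):
        if st[i,4]>15:
            r=cv2.minAreaRect(np.argwhere(l==i)[:,::-1].astype(np.float32))
            print(name,c[i].round(1),st[i,4],np.nanmean(w[l==i],0).round(4),[np.round(x,1) for x in r])
reg=np.zeros(im.shape[:2],bool); reg[175:265,180:480]=1
z=w[...,2]
blob(reg&(z>.128)&(z<.142)&(im.max(2)<130),"cap")
blob(reg&(z>.035)&(z<.05)&(np.mgrid[:400,:640][1]<268),"coil")
blob(reg&(z>.048)&(z<.062),"manif")
o=(im[...,0]>150)&(im[...,2]<60)&(im[...,1]<150)&(im[...,1]>60)
reg[:,:380]=0; reg[:165]=0; blob(reg&(z<.02)&(z>-.01)&o,"binfloor"); blob(reg&(z>.09),"binrim")
```

```text
cap [320.1 199.8] 71 [0.5341 0.0305 0.1348] [array([319.8, 199.8]), array([9.2, 8.5]), np.float64(45.0)]
cap [344.3 199.1] 73 [ 0.537  -0.0348  0.1342] [array([344.5, 199.5]), array([9., 9.]), np.float64(90.0)]
cap [295.6 200.7] 72 [0.5312 0.0967 0.1344] [array([295.5, 200.5]), array([8.5, 8.5]), np.float64(45.0)]
coil [202.3 220.4] 163 [0.4805 0.3671 0.0413] [array([202.3, 220.9]), array([14.8, 13.7]), np.float64(81.9)]
coil [247.2 248.1] 161 [0.4026 0.2361 0.0415] [array([247. , 248.2]), array([13.4, 14.7]), np.float64(38.7)]
manif [412.1 190.1] 19 [ 0.5733 -0.2357  0.0552] [array([412.1, 190. ]), array([ 1.1, 16.5]), np.float64(15.9)]
manif [462.1 192.4] 25 [ 0.5681 -0.3799  0.0554] [array([462. , 191.5]), array([13.4,  6.7]), np.float64(63.4)]
manif [319.  202.9] 1226 [0.5332 0.032  0.0548] [array([319.4, 203.1]), array([22.2, 73.2]), np.float64(88.2)]
manif [455.7 225.5] 79 [ 0.4727 -0.3593  0.0553] [array([455.8, 226.1]), array([ 2.6, 51.7]), np.float64(14.6)]
manif [401.2 231. ] 37 [ 0.4554 -0.203   0.056 ] [array([401.4, 230. ]), array([ 1.7, 28.9]), np.float64(13.2)]
manif [408.3 243.7] 19 [ 0.4194 -0.2223  0.0578] [array([408. , 243.6]), array([14.9,  1.5]), np.float64(17.1)]
manif [429.6 250. ] 33 [ 0.4023 -0.2828  0.0576] [array([428.9, 249.9]), array([20.6,  2.1]), np.float64(15.9)]
manif [446.3 254.9] 18 [ 0.3887 -0.3303  0.0568] [array([445. , 255.5]), array([5., 8.]), np.float64(90.0)]
binfloor [437.1 218.8] 1780 [ 0.4947 -0.32    0.0034] [array([435.3, 217.6]), array([34.5, 61.1]), np.float64(15.9)]
binrim [442.1 203.8] 508 [ 0.5306 -0.3093  0.0992] [array([437.8, 209.8]), array([57.7, 62.6]), np.float64(15.3)]
```

View pics/crop_a.png

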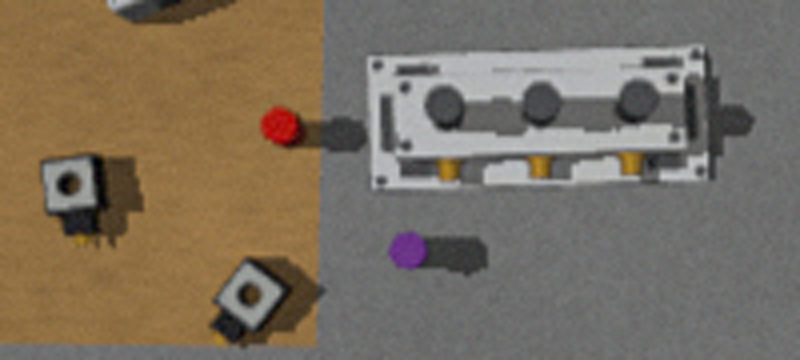

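The crop confirms it: the small manifold holds three dark caps, at crop (445,107), (541,104) and (638,101), with brass ports at the bottom (front). There are two coils, with bores at crop (68,183) and (250,293). Their plugs point down, and down-left. Red and purple are decoys.

```bash
cat >> h.py <<'E'
def coils(s,regbox=(180,175,268,265),zr=(.036,.048)):
    w=pts(s); z=w[...,2]; m=np.zeros(z.shape,bool); b=regbox; m[b[1]:b[3],b[0]:b[2]]=1
    n,l,st,c=cv2.connectedComponentsWithStats((m&(z>zr[0])&(z<zr[1])).astype(np.uint8))
    for i in range(1,n):
        if st[i,4]<60: continue
        P=w[l==i][:,:2]; r=cv2.minAreaRect((P*1000).astype(np.float32))
        q=w[(z>.02)&(z<.036)&(np.hypot(w[...,0]-r[0][0]/1e3,w[...,1]-r[0][1]/1e3)<.045)][:,:2]
        q=q[np.hypot(*(q-np.array(r[0])/1e3).T)>.026]
        print("coil",c[i].round(1),"rect",np.round(r[0],1),np.round(r[1],1),round(r[2],1),"plugdir deg",np.degrees(np.arctan2(*(q.mean(0)-np.array(r[0])/1e3)[::-1])).round(1) if len(q) else None,len(q))
def target(x,y,z,yaw):
    o=robot.get_obs(); p=o["tool_pos"]; a=o["ee_rot"][2]
    d=np.array([x,y,z])-p; c,sn=np.cos(a),np.sin(a)
    t=np.array([c*d[0]+sn*d[1], sn*d[0]-c*d[1], -d[2]])
    dy=(yaw-a+np.pi)%(2*np.pi)-np.pi
    print("t=%.1f"%o["time"],"pos",p.round(4),"yaw %.3f"%a,"w %.4f"%o["width"],"F",o["wrist_force"].round(1),"-> shift",t.round(4),"roll",round(-np.degrees(dy)/10,2),"(neg of yaw)")
E
python3 - <<'E'
from h import *
s=dict(np.load("top0.npz")); coils(s)
target(.5312,.0967,.20,np.pi+.044)
E
```

```text
coil [202.2 220.5] rect [479.3 367.3] [43.3 38.7] 11.6 plugdir deg -168.6 33
coil [247.2 248.1] rect [402.2 236.9] [38.3 41.5] 53.4 plugdir deg 144.6 31
t=0.1 pos [0.1606 0.5254 0.1688] yaw 2.845 w 0.0940 F [ 0.7 -1.1  0.4] -> shift [-0.4797 -0.3016 -0.0312] roll -1.95 (neg of yaw)
```

Emit:
carry_out --steps '[[[0, 0, -0.05], 0, -0.28], [[-0.06, -0.04, -0.05], -0.9, -0.28], [[-0.12, -0.08, -0.05], -1.95, -0.28], [[-0.48, -0.302, -0.05], -1.95, -0.28], [[-0.48, -0.302, -0.05], -1.95, -0.28], [[-0.48, -0.302, -0.05], -1.95, -0.28], [[-0.48, -0.302, -0.05], -1.95, -0.28], [[-0.48, -0.302, -0.05], -1.95, -0.28], [[-0.48, -0.302, -0.04], -1.95, -0.28], [[-0.48, -0.302, -0.04], -1.95, -0.28]]'

```text
time: 1.35
tool_pos: [0.5256, 0.1029, 0.2102]
ee_rot: [3.141, -0.0, -3.098]
wrist_force: [-0.5, 1.1, 0.7]
width: 0.0604
finger_force: 0.0
```

Run:
```python
from h import *
target(.5312,.0967,.103,np.pi+.044)
```

```text
t=1.4 pos [0.5256 0.1029 0.2102] yaw -3.098 w 0.0604 F [-0.5  1.1  0.7] -> shift [-0.0053 -0.0064  0.1072] roll -0.0 (neg of yaw)
```

Emit:
carry_out --steps '[[[0, 0, 0], 0, -0.28], [[0, 0, 0.05], 0, -0.28], [[0, 0, 0.05], 0, -0.28]]'

```text
time: 1.72
tool_pos: [0.5203, 0.105, 0.1552]
ee_rot: [-3.142, -0.012, -3.097]
wrist_force: [0.1, -0.5, -0.0]
width: 0.0599
finger_force: 0.0
```

Run:
```python
from h import *
target(.5312,.0967,.103,np.pi+.044)
s=snap("scene"); save(s,"sc1.png",(220,130,420,250),4)
```

```text
t=1.7 pos [0.5203 0.105  0.1552] yaw -3.097 w 0.0599 F [ 0.1 -0.5 -0. ] -> shift [-0.0105 -0.0088  0.0522] roll 0.0 (neg of yaw)
```

View pics/sc1.png

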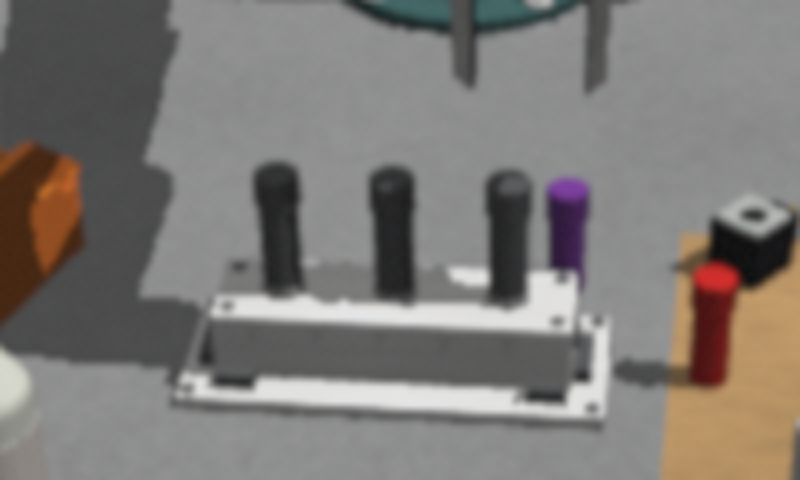

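The picture shows the open fingers at crop (465,85)/(595,90), above and behind cap1 at (508,180). The red decoy at (714,280) is clear.

Emit:
carry_out --steps '[[[-0.01, -0.009, 0], 0, -0.28], [[-0.01, -0.009, 0], 0, -0.28], [[-0.01, -0.009, 0], 0, -0.28]]'

```text
time: 2.15
tool_pos: [0.536, 0.0962, 0.1622]
ee_rot: [3.141, 0.003, -3.098]
wrist_force: [0.6, 0.5, -0.2]
width: 0.0602
finger_force: 0.0
```

Run:
```python
from h import *
target(.5312,.0967,.103,np.pi+.044)
s=snap("scene"); save(s,"sc2.png",(220,130,420,250),4)
f=lambda X:(proj(s,X)-[220,130])*4
print("tcp",f(robot.get_obs()["tool_pos"]),"cap1top",f([.5312,.0967,.135]),"cap3top",f([.537,-.0348,.135]))
```

```text
t=2.1 pos [0.536  0.0962 0.1622] yaw -3.098 w 0.0602 F [ 0.6  0.5 -0.2] -> shift [0.0048 0.0008 0.0592] roll -0.0 (neg of yaw)
tcp [511.05460772 137.97896864] cap1top [512.6643688 175.5918604] cap3top [279.98227976 166.98798461]
```

View pics/sc2.png

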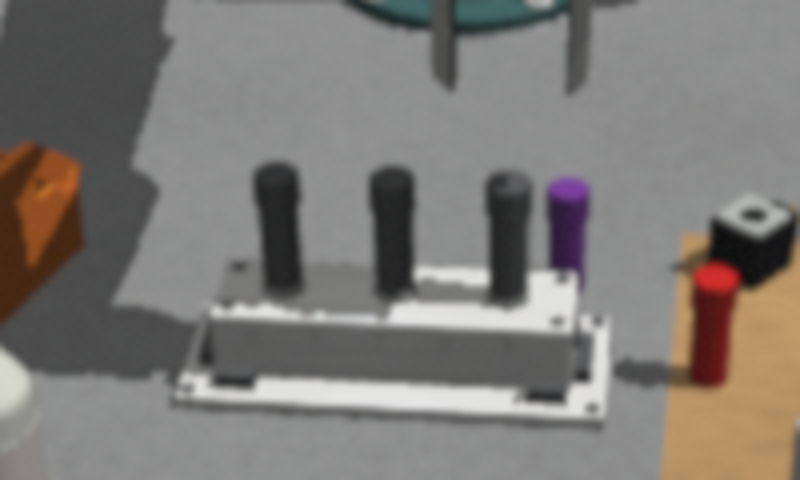

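The fingertips appear near crop (445,90)/(573,92), about 45 crop px above where the TCP projects. I'll check with depth.

Run:
```python
from h import *
o=robot.get_obs(); print(o["tool_pos"].round(4), o["joint_positions"].round(4),o["qvel"].round(3))
s=snap("scene"); w=pts(s)
print("tcp px",proj(s,o["tool_pos"]))
for c in (111,144): 
    u=220+ (440 if c==111 else 577)//4
    for v in range(144,156,2): print(u,v,w[v,u].round(4),s["image"][v,u])
print(robot.get_obs()["tool_pos"].round(4))
```

```text
[0.5357 0.0962 0.1619] [ 7.3300e-02  7.4500e-02  1.4002e+00  2.0000e-04  1.6650e+00 -1.5410e+00] [ 0.002  0.001  0.012  0.001 -0.002  0.   ]
tcp px [347.76365193 164.49474216]
330 144 [0.5457 0.059  0.2156] [79 80 78]
330 146 [0.5474 0.0592 0.2117] [78 78 77]
330 148 [0.5455 0.0588 0.2059] [78 78 77]
330 150 [0.5503 0.0594 0.2036] [94 94 94]
330 152 [ 0.1905  0.0052 -0.002 ] [130 131 130]
330 154 [0.2083 0.0078 0.0013] [143 143 143]
364 144 [0.5457 0.1315 0.2199] [81 82 81]
364 146 [0.5441 0.1315 0.2143] [83 83 82]
364 148 [0.5453 0.1317 0.2102] [83 82 82]
364 150 [0.5426 0.1316 0.2039] [86 86 85]
364 152 [0.5442 0.1318 0.1999] [112 113 112]
364 154 [0.1978 0.106  0.0016] [136 137 136]
[0.5355 0.0962 0.1615]
```

Run:
```python
from h import *
s=dict(np.load("scene0.npz")); w=pts(s)
P=np.array([.1606,.5254,.1688]); print(proj(s,P),[proj(s,P+[0.02*k,0,0.0]) .round(1) for k in(-1,1)])
print(proj(s,P+[0,0,.038]))
m=np.hypot(w[...,0]-P[0],w[...,1]-P[1])<.09
v,u=np.nonzero(m&(w[...,2]>.12)&(w[...,2]<.26))
for k in np.argsort(w[v,u,2])[:12]: print(u[k],v[k],w[v[k],u[k]].round(3))
s2=snap("scene")
A=cv2.resize(s["image"][20:140,440:600,::-1],None,fx=4,fy=4,interpolation=cv2.INTER_CUBIC)
cv2.imwrite("pics/st.png",A)
```

```text
[523.6219162  100.79837655] [array([522.4,  97.8]), array([524.9, 103.9])]
[526.49075203  87.24739331]
536 130 [0.233 0.554 0.12 ]
538 132 [0.245 0.557 0.12 ]
552 124 [0.193 0.602 0.12 ]
534 128 [0.223 0.551 0.121]
537 131 [0.24  0.555 0.121]
536 131 [0.241 0.553 0.121]
535 129 [0.229 0.552 0.121]
522 117 [0.159 0.53  0.121]
532 126 [0.213 0.548 0.121]
531 116 [0.15  0.555 0.121]
533 127 [0.219 0.549 0.122]
552 123 [0.19  0.602 0.122]
```

View pics/st.png

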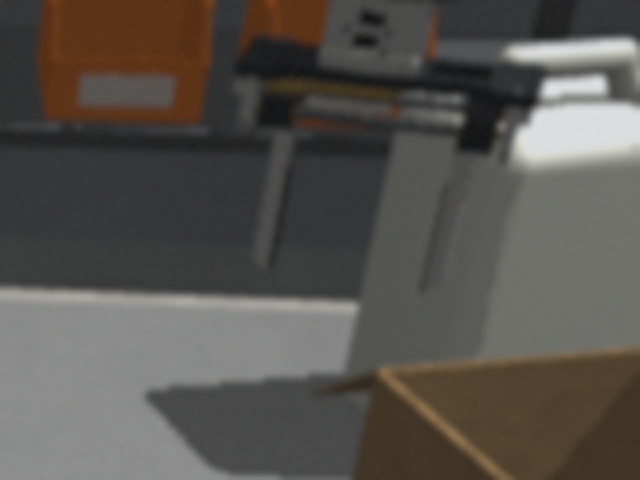

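The start crop shows fingertips at crop (262,268)/(428,290), also about 35 mm above the reported TCP. I'll check the body height to tell whether the reading is off or the fingers are drawn short.

Run:
```python
from h import *
s=snap("scene"); w=pts(s); o=robot.get_obs(); print(o["tool_pos"])
for u in (328,332,347,362,366):
    print(u,[(v,*w[v,u].round(3)[[0,2]]) for v in range(100,156,4)])
s=snap("top"); w=pts(s)
save(s,"top2.png",(200,100,400,260),4)
m=(np.hypot(w[...,0]-.536,w[...,1]-.096)<.12)&(w[...,2]>.17)
print(np.histogram(w[m][:,2],bins=np.arange(.17,.5,.02)))
```

```text
[0.53516441 0.096187   0.16100349]
328 [(100, np.float64(0.556), np.float64(0.32)), (104, np.float64(0.567), np.float64(0.317)), (108, np.float64(0.569), np.float64(0.309)), (112, np.float64(0.569), np.float64(0.3)), (116, np.float64(0.547), np.float64(0.281)), (120, np.float64(0.547), np.float64(0.272)), (124, np.float64(0.547), np.float64(0.263)), (128, np.float64(0.548), np.float64(0.254)), (132, np.float64(0.546), np.float64(0.244)), (136, np.float64(0.547), np.float64(0.235)), (140, np.float64(0.551), np.float64(0.228)), (144, np.float64(0.544), np.float64(0.214)), (148, np.float64(0.549), np.float64(0.208)), (152, np.float64(0.19), np.float64(-0.003))]
332 [(100, np.float64(nan), np.float64(nan)), (104, np.float64(0.541), np.float64(0.305)), (108, np.float64(0.568), np.float64(0.309)), (112, np.float64(0.542), np.float64(0.288)), (116, np.float64(0.542), np.float64(0.279)), (120, np.float64(0.544), np.float64(0.271)), (124, np.float64(0.55), np.float64(0.265)), (128, np.float64(0.547), np.float64(0.254)), (132, np.float64(0.548), np.float64(0.245)), (136, np.float64(0.548), np.
[... 1619 characters left out ...]
.float64(0.569), np.float64(0.304)), (116, np.float64(0.542), np.float64(0.283)), (120, np.float64(0.541), np.float64(0.273)), (124, np.float64(0.543), np.float64(0.265)), (128, np.float64(0.545), np.float64(0.257)), (132, np.float64(0.541), np.float64(0.246)), (136, np.float64(0.546), np.float64(0.239)), (140, np.float64(0.541), np.float64(0.227)), (144, np.float64(0.543), np.float64(0.219)), (148, np.float64(0.544), np.float64(0.21)), (152, np.float64(0.184), np.float64(0.001))]
(array([  0,   0,   0,   0,   0,   0,   8,  86, 363,   0,  62,  31,  30,
        35,  15,   1]), array([0.17, 0.19, 0.21, 0.23, 0.25, 0.27, 0.29, 0.31, 0.33, 0.35, 0.37,
       0.39, 0.41, 0.43, 0.45, 0.47, 0.49]))
```

Emit:
carry_out --steps '[[[0, 0, 0.05], 0, -0.28], [[0, 0, 0.057], 0, -0.28], [[0, 0, 0.057], 0, -0.28], [[0, 0, 0.057], 0, -0.28], [[0, 0, 0.057], 0, -0.28]]'

```text
time: 3.02
tool_pos: [0.5362, 0.0961, 0.1055]
ee_rot: [3.141, 0.003, -3.098]
wrist_force: [0.5, 0.1, 0.9]
width: 0.0607
finger_force: 0.0
```

```bash
cat >> h.py <<'E'
def tips(s=None):
    s=s or snap("scene"); w=pts(s); o=robot.get_obs(); p=o["tool_pos"]; a=o["ee_rot"][2]
    d=w-p; c,sn=np.cos(a),np.sin(a); along=sn*d[...,0]-c*d[...,1]; across=c*d[...,0]+sn*d[...,1]
    h=o["width"]/2
    for sg in(-1,1):
        m=(abs(along*sg-h-.006)<.011)&(abs(across)<.022)&(d[...,2]>-.03)&(d[...,2]<.13)
        q=np.c_[along[m],across[m],w[m][:,2]]
        if len(q)>8: print("finger",sg,"n",len(q),"along %.4f..%.4f across med %.4f"%(*np.percentile(q[:,0],[5,95]),np.median(q[:,1])),"lowest z",np.sort(q[:,2])[:3].round(4),"offset",(np.sort(q[:,2])[1]-p[2]).round(4))
E
python3 - <<'E'
from h import *
target(.5312,.0967,.068,np.pi+.044); tips()
E
```

```text
t=3.0 pos [0.5362 0.0961 0.1055] yaw -3.098 w 0.0607 F [0.5 0.1 0.9] -> shift [0.005  0.0008 0.0375] roll -0.0 (neg of yaw)
finger -1 n 219 along -0.0425..-0.0314 across med -0.0093 lowest z [0.1396 0.1423 0.1428] offset 0.0371
finger 1 n 205 along 0.0295..0.0411 across med -0.0097 lowest z [0.1415 0.1436 0.1443] offset 0.0384
```

Emit:
carry_out --steps '[[[0.004, 0, 0], 0, -0.28], [[0.004, 0, 0.02], 0, -0.28], [[0.004, 0, 0.038], 0, -0.28], [[0.004, 0, 0.038], 0, -0.28], [[0.004, 0, 0.038], 0, -0.28]]'

```text
time: 3.7
tool_pos: [0.5313, 0.0959, 0.066]
ee_rot: [3.142, 0.0, -3.098]
wrist_force: [1.0, 0.2, -0.2]
width: 0.0603
finger_force: 0.0
```

Run:
```python
from h import *
s=snap("scene"); target(.5312,.0967,.068,np.pi+.044); tips(s); save(s,"sc3.png",(270,120,400,220),5)
w=pts(s)
for c in [(.5312,.0967),(.5341,.0305),(.537,-.0348)]:
    m=(np.hypot(w[...,0]-c[0],w[...,1]-c[1])<.018)&(w[...,2]>.07)&(w[...,2]<.11); q=w[m]
    print("cap",np.percentile(q[:,0],[50,90]).round(4),(np.percentile(q[:,1],[2,98])).round(4),q[:,1].mean().round(4))
```

```text
t=3.8 pos [0.5316 0.0959 0.0663] yaw -3.098 w 0.0603 F [0.8 0.6 0.3] -> shift [ 0.0003  0.0008 -0.0017] roll -0.0 (neg of yaw)
finger -1 n 320 along -0.0439..-0.0284 across med -0.0084 lowest z [0.0509 0.0509 0.051 ] offset -0.0154
finger 1 n 250 along 0.0278..0.0406 across med -0.0090 lowest z [0.0367 0.0389 0.0393] offset -0.0274
cap [0.5421 0.5452] [0.0835 0.1043] 0.0943
cap [0.5441 0.5481] [0.017  0.0395] 0.0294
cap [0.5474 0.5505] [-0.0477 -0.0259] -0.0362
```

View pics/sc3.png

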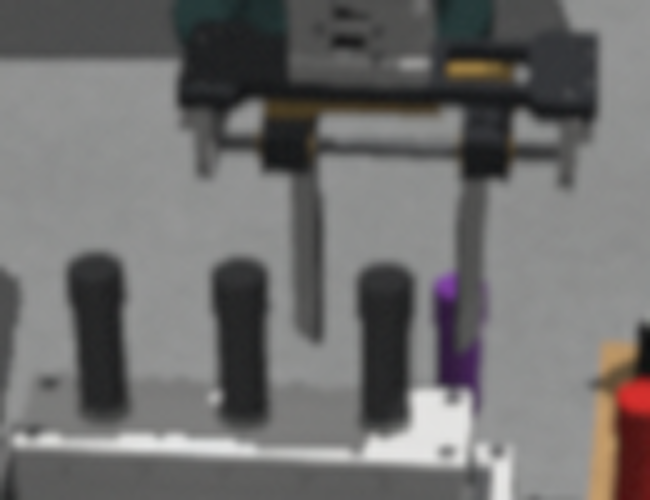

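Fingers straddle cap1 (crop (385,290)) with tips at about (310,340)/(467,350), around head-bottom height. Closing now, then twisting with a small pull.

Emit:
carry_out --steps '[[[0, 0, 0], 0, 1], [[0, 0, 0], 0, 1], [[0, 0, 0], 0, 1], [[0, 0, 0], 0, 1], [[0, 0, 0], 0, 1]]'

```text
time: 4.38
tool_pos: [0.5312, 0.0955, 0.0658]
ee_rot: [-3.141, 0.0, -3.098]
wrist_force: [0.0, -0.6, 0.6]
width: 0.0252
finger_force: 30.0
```

Emit:
carry_out --steps '[[[0, 0, 0], 1, 1], [[0, 0, -0.001], 0, 1], [[0, 0, -0.002], -1, 1], [[0, 0, -0.003], 0, 1], [[0, 0, -0.004], 1, 1], [[0, 0, -0.005], 0, 1]]'

```text
time: 5.12
tool_pos: [0.5284, 0.095, 0.0666]
ee_rot: [-3.14, -0.007, -3.096]
wrist_force: [1.5, -2.4, -12.5]
width: 0.0254
finger_force: 30.0
```

Emit:
carry_out --steps '[[[0, 0, 0], -1, 1], [[0, 0, 0], -2, 1], [[0, 0, 0], -1, 1]]'

```text
time: 5.5
tool_pos: [0.5286, 0.0955, 0.0674]
ee_rot: [3.141, -0.007, -2.926]
wrist_force: [-0.4, -2.0, -7.0]
width: 0.0251
finger_force: 30.0
```

Run:
```python
from h import *
o=robot.get_obs(); print(o["wrist_torque"].round(2)); target(.5312,.0967,.068,np.pi+.044)
s=snap("scene"); save(s,"sc4.png",(230,110,400,240),4)
w=pts(s)
def top(s,c):
    w=pts(s)
    m=(np.hypot(w[...,0]-c[0],w[...,1]-c[1])<.03)&(w[...,2]>.045)&(w[...,2]<.065); return np.median(w[m],0).round(4),m.sum()
s0=dict(np.load("scene0.npz"))
for c in [(.55,.13),(.56,.06),(.54,-.07)]: print(top(s0,c),top(s,c))
```

```text
[-0.08 -0.07  0.18]
t=5.5 pos [0.5286 0.0955 0.0674] yaw -2.926 w 0.0251 F [-0.4 -2.  -7. ] -> shift [-0.0028  0.0007 -0.0006] roll 0.98 (neg of yaw)
(array([0.5499, 0.1182, 0.0536]), np.int64(179)) (array([0.5481, 0.1177, 0.0531]), np.int64(177))
(array([0.5565, 0.0589, 0.0534]), np.int64(269)) (array([0.555 , 0.059 , 0.0534]), np.int64(261))
(array([ 0.5451, -0.0629,  0.054 ]), np.int64(167)) (array([ 0.5456, -0.063 ,  0.0536]), np.int64(167))
```

View pics/sc4.png

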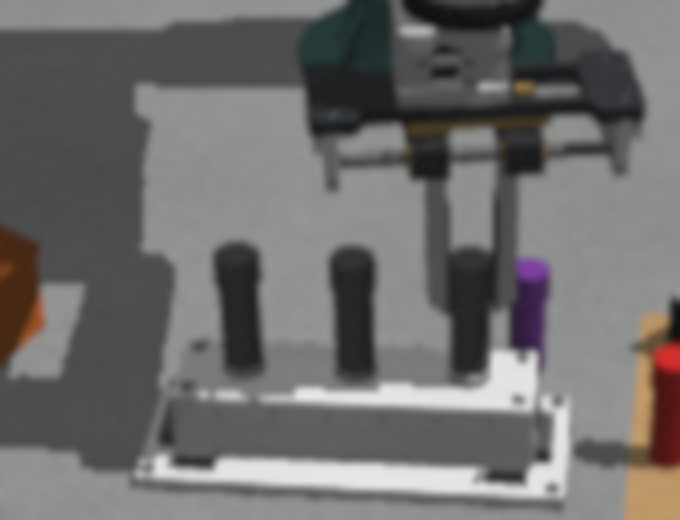

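Cap1 is gripped at crop (470,280) and the manifold is still flat. Continuing to twist with a gentle lift.

Emit:
carry_out --steps '[[[0, 0, 0], 1, 1], [[0, 0, -0.001], 2, 1], [[0, 0, -0.002], 1, 1], [[0, 0, -0.003], 0, 1], [[0, 0, -0.004], 1, 1], [[0, 0, -0.004], 2, 1], [[0, 0, -0.005], 1, 1], [[0, 0, -0.006], 0, 1], [[0, 0, -0.006], 1, 1], [[0, 0, -0.006], 2, 1]]'

```text
time: 6.8
tool_pos: [0.5287, 0.0957, 0.0726]
ee_rot: [-3.14, -0.007, 3.007]
wrist_force: [0.4, -1.2, -12.5]
width: 0.0256
finger_force: 30.0
```

Emit:
carry_out --steps '[[[0, 0, 0], -1, 1], [[0, 0, 0], -2, 1], [[0, 0, 0], -1, 1]]'

```text
time: 7.18
tool_pos: [0.5287, 0.0958, 0.0729]
ee_rot: [3.141, -0.007, -3.098]
wrist_force: [1.4, -0.8, -10.8]
width: 0.0256
finger_force: 30.0
```

Emit:
carry_out --steps '[[[0, 0, 0], 1, 1], [[0, 0, 0], 0, 1], [[0, 0, -0.001], -1, 1], [[0, 0, -0.001], 0, 1], [[0, 0, -0.002], 1, 1], [[0, 0, -0.003], 0, 1], [[0, 0, -0.003], -1, 1], [[0, 0, -0.004], 0, 1], [[0, 0, -0.005], 1, 1], [[0, 0, -0.005], 0, 1]]'

```text
time: 8.43
tool_pos: [0.5282, 0.0951, 0.0774]
ee_rot: [-3.14, -0.008, -3.093]
wrist_force: [-0.8, -2.2, -4.3]
width: 0.0252
finger_force: 30.0
```

Run:
```python
from h import *
target(.5312,.0967,.068,np.pi+.044)
s=snap("scene"); save(s,"sc5.png",(230,110,400,240),4)
w=pts(s)
for c in [(.5312,.0967),(.5341,.0305)]:
    m=(np.hypot(w[...,0]-c[0],w[...,1]-c[1])<.0125)&(w[...,2]>.1)&(w[...,2]<.2)&(w[...,0]<.536); print(np.percentile(w[m][:,2],[50,95]))
```

```text
t=8.4 pos [0.5282 0.0951 0.0774] yaw -3.093 w 0.0252 F [-0.8 -2.2 -4.3] -> shift [-0.0031  0.0015  0.0094] roll 0.02 (neg of yaw)
[0.14429165 0.1711909 ]
[0.13400743 0.13535716]
```

View pics/sc5.png

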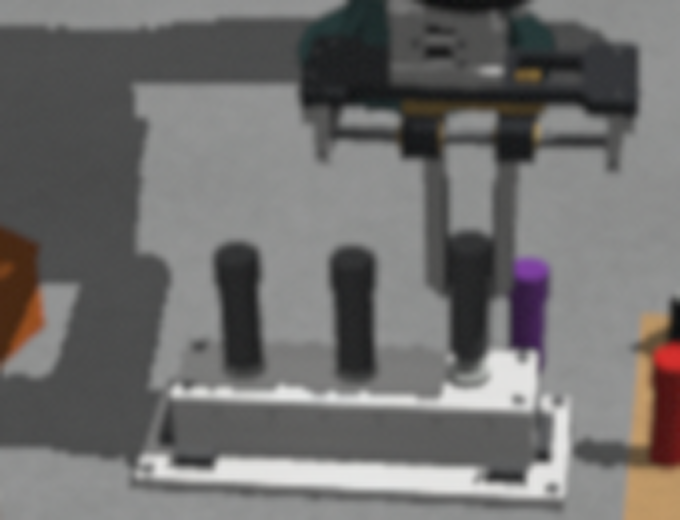

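Cap1 has risen about 10 mm (shoulder visible at crop (470,375)) with the manifold flat. Twisting on until it is free.

Emit:
carry_out --steps '[[[0, 0, -0.001], -1, 1], [[0, 0, -0.002], 0, 1], [[0, 0, -0.003], 1, 1], [[0, 0, -0.004], 0, 1], [[0, 0, -0.005], -1, 1], [[0, 0, -0.006], 0, 1], [[0, 0, -0.008], 1, 1], [[0, 0, -0.01], 0, 1]]'

```text
time: 9.48
tool_pos: [0.5307, 0.0961, 0.0918]
ee_rot: [3.141, -0.001, -3.095]
wrist_force: [-1.6, -0.4, -2.5]
width: 0.0254
finger_force: 30.0
```

Emit:
carry_out --steps '[[[0, 0, -0.05], 0, 1], [[0, 0, -0.1], 0, 1], [[0.003, -0.06, -0.1], 0.5, 1], [[0.006, -0.12, -0.1], 1, 1], [[0.01, -0.18, -0.1], 1.8, 1], [[0.013, -0.24, -0.1], 1.8, 1], [[0.016, -0.3, -0.1], 1.8, 1], [[0.02, -0.36, -0.1], 1.8, 1], [[0.023, -0.424, -0.1], 1.8, 1], [[0.023, -0.424, -0.1], 1.8, 1]]'

```text
time: 10.72
tool_pos: [0.5257, -0.3329, 0.1906]
ee_rot: [-3.141, -0.001, 2.865]
wrist_force: [0.8, 0.8, -1.9]
width: 0.0254
finger_force: 30.0
```

Run:
```python
from h import *
target(.528,-.329,.025,2.87); print(robot.get_obs()["joint_positions"].round(2))
s=snap("scene"); w=pts(s); i=s["image"].astype(int)
save(s,"sc6.png",(100,110,400,260),2.6)
```

```text
t=10.7 pos [ 0.5257 -0.3329  0.1906] yaw 2.865 w 0.0254 F [ 0.8  0.8 -1.9] -> shift [-0.0011  0.0044  0.1656] roll -0.03 (neg of yaw)
[-0.66  0.25  1.15 -0.    1.75 -1.95]
```

View pics/sc6.png

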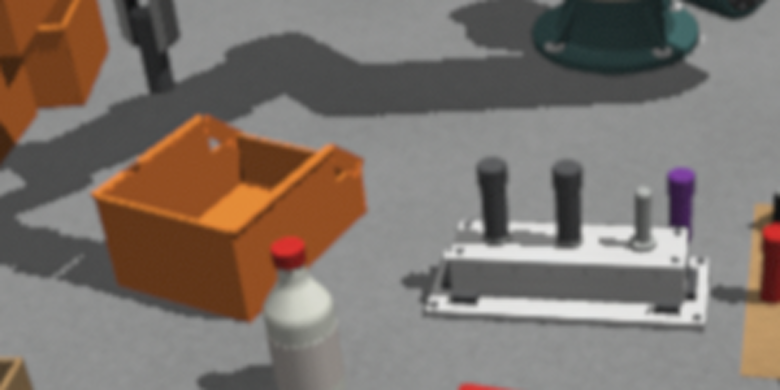

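Cap1 hangs at crop (158,70) and the tube at (643,215) is bare. Lowering it into the bin.

Emit:
carry_out --steps '[[[0, 0.004, 0.05], 0, 1], [[0, 0.004, 0.1], 0, 1], [[0, 0.004, 0.14], 0, 1], [[0, 0.004, 0.164], 0, 1], [[0, 0.004, 0.164], 0, 1], [[0, 0.004, 0.164], 0, -0.06], [[0, 0.004, 0.164], 0, -0.06], [[0, 0.004, 0.164], 0, -0.06], [[0, 0.004, 0.1], 0, -0.06], [[0, 0.004, -0.02], 0, -0.06]]'

```text
time: 12.02
tool_pos: [0.5271, -0.3246, 0.1537]
ee_rot: [3.141, -0.001, 2.871]
wrist_force: [0.4, -0.8, 0.0]
width: 0.0498
finger_force: 0.0
```

Run:
```python
from h import *
o=robot.get_obs();print(o["tool_pos"],o["width"])
s=snap("top"); coils(s); save(s,"top3.png",(180,160,480,270),2.6)
w=pts(s); m=(abs(w[...,2]-.113)<.006)&(np.hypot(w[...,0]-.5312,w[...,1]-.0967)<.03); print(m.sum(),w[m].mean(0))
i=s["image"][165:260,390:480].astype(int); d=(i.max(2)<70); print("dark px in bin",d.sum())
target(.4795,.3675,.15,np.pi+.2); target(.4025,.2367,.15,np.pi-.62)
```

```text
[ 0.52711691 -0.32455136  0.15372662] 0.04980449629796423
coil [202.1 220.5] rect [480.4 367.7] [39.7 39.7] 11.0 plugdir deg -167.4 39
coil [247.2 248. ] rect [401.1 237.5] [38.3 44.1] 55.2 plugdir deg 142.9 28
23 [0.53027503 0.09643613 0.11248711]
dark px in bin 1922
t=12.1 pos [ 0.5312 -0.3276  0.166 ] yaw 2.871 w 0.0498 F [ 2.7 -0.3  5.9] -> shift [0.2357 0.656  0.016 ] roll -2.7 (neg of yaw)
t=12.1 pos [ 0.5312 -0.3276  0.166 ] yaw 2.871 w 0.0498 F [ 2.7 -0.3  5.9] -> shift [0.2749 0.5093 0.016 ] roll 2.0 (neg of yaw)
```

View pics/top3.png

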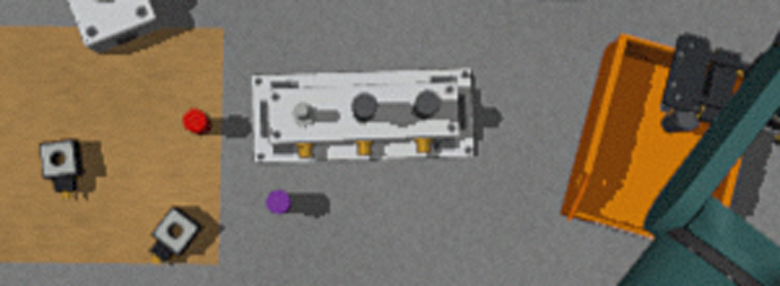

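Top view: tube1 bare at crop (303,110), coils unmoved at (58,158) and (176,230), the gripper over the bin. Next is coil B, the nearer one.

Emit:
carry_out --steps '[[[0.03, 0.055, -0.02], 0, -0.28], [[0.06, 0.11, -0.02], 0.5, -0.28], [[0.09, 0.165, -0.02], 1, -0.28], [[0.12, 0.22, -0.02], 1.5, -0.28], [[0.15, 0.275, -0.02], 2, -0.28], [[0.18, 0.33, -0.02], 2, -0.28], [[0.21, 0.385, -0.02], 2, -0.28], [[0.24, 0.44, -0.02], 2, -0.28], [[0.265, 0.49, -0.01], 2, -0.28], [[0.274, 0.508, 0], 2, -0.28]]'

```text
time: 13.32
tool_pos: [0.3986, 0.241, 0.1533]
ee_rot: [3.139, 0.001, 2.526]
wrist_force: [0.7, -0.7, 0.9]
width: 0.0602
finger_force: 0.0
```

Emit:
carry_out --steps '[[[0, 0, 0], 0, -0.28], [[0, 0, 0.03], 0, -0.28], [[0, 0, 0.05], 0, -0.28], [[0, 0, 0.05], 0, -0.28]]'

```text
time: 13.82
tool_pos: [0.399, 0.2362, 0.1018]
ee_rot: [-3.139, -0.001, 2.52]
wrist_force: [-0.8, 0.8, 0.8]
width: 0.0602
finger_force: 0.0
```

Run:
```python
from h import *
target(.4017,.2372,.02,np.pi-.62)
s=snap("scene"); tips(s); w=pts(s); z=w[...,2]
m=(np.hypot(w[...,0]-.402,w[...,1]-.237)<.035)&(z>.036)&(z<.048); print(m.sum(),w[m].mean(0).round(4))
m=(np.hypot(w[...,0]-.480,w[...,1]-.3675)<.035)&(z>.036)&(z<.048); print(m.sum(),w[m].mean(0).round(4))
# dark pixels in bin
m=(abs(w[...,0]-.5)<.09)&(abs(w[...,1]+.32)<.06)&(s["image"].max(2)<70)&(z<.09); print("bin dark",m.sum(),w[m].mean(0) if m.any() else None)
```

```text
t=13.8 pos [0.399  0.2362 0.1018] yaw 2.520 w 0.0602 F [-0.8  0.8  0.8] -> shift [-0.0016  0.0024  0.0818] roll -0.01 (neg of yaw)
finger -1 n 292 along -0.0425..-0.0302 across med -0.0076 lowest z [0.1366 0.1369 0.1372] offset 0.0338
finger 1 n 269 along 0.0307..0.0423 across med -0.0080 lowest z [0.1365 0.1388 0.1397] offset 0.0358
136 [0.4065 0.2331 0.0396]
155 [0.4845 0.3647 0.0398]
bin dark 58 [ 0.52806737 -0.31926644 -0.04680047]
```

Emit:
carry_out --steps '[[[-0.002, 0.002, 0.05], 0, -0.28], [[-0.002, 0.002, 0.09], 0, -0.28], [[-0.002, 0.002, 0.115], 0, -0.28], [[-0.002, 0.002, 0.125], 0, -0.28], [[-0.002, 0.002, 0.125], 0, -0.28], [[-0.002, 0.002, 0.125], 0, 1], [[-0.002, 0.002, 0.125], 0, 1], [[-0.002, 0.002, 0.125], 0, 1], [[-0.002, 0.002, 0.125], 0, 1], [[-0.002, 0.002, 0.125], 0, 1]]'

```text
time: 15.12
tool_pos: [0.4027, 0.2383, -0.0213]
ee_rot: [3.141, 0.001, 2.522]
wrist_force: [-1.2, -2.6, 6.2]
width: 0.038
finger_force: 30.0
```

Emit:
carry_out --steps '[[[0, 0, -0.04], 0, 1], [[0, 0, -0.09], 0, 1], [[0, 0, -0.14], 0, 1], [[0, 0, -0.19], 0, 1], [[0, 0, -0.19], 0, 1]]'

```text
time: 15.75
tool_pos: [0.4048, 0.2399, 0.1724]
ee_rot: [3.132, 0.005, 2.522]
wrist_force: [0.4, 0.1, -2.3]
width: 0.0374
finger_force: 30.0
```

Run:
```python
from h import *
target(.531,.0964,.16,np.pi+.044)
s=snap("scene"); save(s,"sc7.png",(330,100,480,230),4)
```

```text
t=15.8 pos [0.4048 0.2399 0.1724] yaw 2.522 w 0.0374 F [ 0.4  0.1 -2.3] -> shift [-0.186  -0.0436  0.0124] roll -3.8 (neg of yaw)
```

View pics/sc7.png

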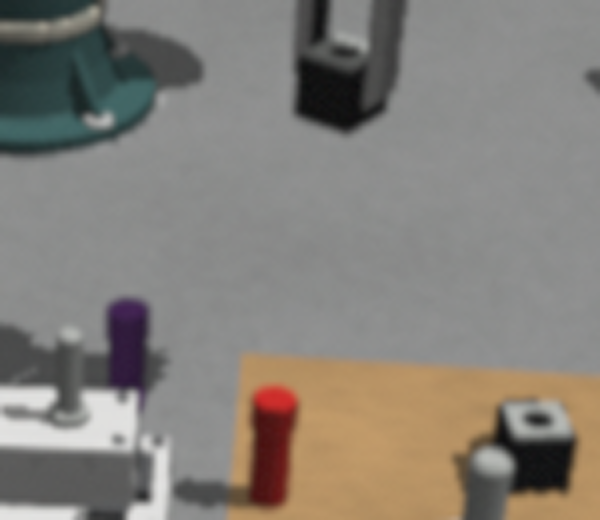

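Coil B is held upright at crop (345,90), bore visible. Moving over tube1.

Emit:
carry_out --steps '[[[-0.04, -0.01, 0], -1, 1], [[-0.08, -0.02, 0], -2, 1], [[-0.12, -0.03, 0], -3, 1], [[-0.16, -0.04, 0], -3.8, 1], [[-0.186, -0.044, 0], -3.8, 1], [[-0.186, -0.044, 0], -3.8, 1], [[-0.186, -0.044, 0.02], -3.8, 1], [[-0.186, -0.044, 0.04], -3.8, 1], [[-0.186, -0.044, 0.04], -3.8, 1], [[-0.186, -0.044, 0.04], -3.8, 1]]'

```text
time: 17.05
tool_pos: [0.5276, 0.0952, 0.1277]
ee_rot: [3.141, -0.0, -3.097]
wrist_force: [-0.3, 0.2, -0.8]
width: 0.038
finger_force: 30.0
```

Run:
```python
from h import *
target(.531,.0964,.11,np.pi+.044)
s=snap("scene"); w=pts(s); o=robot.get_obs()["tool_pos"]
zc=o[2]+.021
m=(np.hypot(w[...,0]-o[0],w[...,1]-o[1])<.04)&(w[...,2]>zc+.008)&(w[...,2]<zc+.036)&(s["image"].max(2)<75); q=w[m]
print("coil: front x",np.percentile(q[:,0],[10,50,90]).round(4),"y",np.percentile(q[:,1],[1,99]).round(4))
m=(np.hypot(w[...,0]-.531,w[...,1]-.0964)<.014)&(w[...,2]>.068)&(w[...,2]<.108); q=w[m]
print("tube: x",np.percentile(q[:,0],[50,90]).round(4),"y",np.percentile(q[:,1],[1,99]).round(4),q.mean(0))
save(s,"sc8.png",(300,100,420,230),4)
```

```text
t=17.1 pos [0.5276 0.0952 0.1277] yaw -3.097 w 0.0380 F [-0.3  0.2 -0.8] -> shift [-0.0035  0.0011  0.0177] roll 0.0 (neg of yaw)
coil: front x [0.5373 0.549  0.5515] y [0.0728 0.1164]
tube: x [0.5366 0.5399] y [0.0876 0.1014] [0.53627246 0.09480924 0.08794449]
```

View pics/sc8.png

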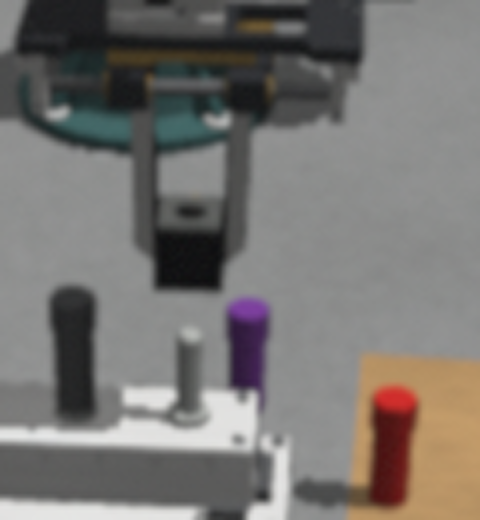

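Crop shows the coil at (188,250), bore (191,211), square over the tube with its top at (189,330). I'll compare bore and tube by rays.

Run:
```python
from h import *
o=robot.get_obs()["tool_pos"]; s=snap("scene"); g=s["image"].max(2).astype(int); print(o.round(4))
sub=g[148:158,338:358]; print(sub)
for zt in (.187,.1907,.194): print("bore",ray(s,347.75,152.75,zt).round(4))
w=pts(s); m=(np.hypot(w[...,0]-.533,w[...,1]-.0955)<.011)&(w[...,2]>.07)&(w[...,2]<.106); q=w[m]
from scipy.optimize import least_squares
f=least_squares(lambda c:np.hypot(q[:,0]-c[0],q[:,1]-c[1])-.0075,[.53,.095],loss="soft_l1",f_scale=.001); print("tube fit",f.x.round(4),len(q))
m=(abs(w[...,0]-.548)<.012)&(abs(w[...,1]-.0955)<.015)&(w[...,2]>o[2]+.03)&(w[...,2]<o[2]+.055); q=w[m]; print("coil back face x",np.median(q[:,0]).round(4),q[:,0].std().round(4),len(q))
m2=(abs(w[...,2]-.1907)<.008)&(np.hypot(w[...,0]-.53,w[...,1]-.0955)<.03); q=w[m2]; print("top z",np.median(q[:,2]),len(q))
```

```text
[0.5281 0.0951 0.1283]
[[ 68  91 113 119 122 121 122 125 126 126 125 125 126 126 129 129 129 115
   87  75]
 [ 57  71  91 102 105 104 103 105 106 106 106 107 107 109 111 111 109  97
   75  74]
 [ 51  57  81  95  97  94  89  86  84  84  86  87  91  96 100  99  95  80
   64  72]
 [ 48  57  83  95  95  87  74  62  60  59  60  65  73  85  95  97  90  73
   61  71]
 [ 51  61  88  96  93  80  59  43  36  37  35  43  56  75  92  96  90  70
   60  71]
 [ 54  66  88  97  95  84  66  52  45  43  47  51  62  79  93  97  89  66
   57  72]
 [ 58  70  89  96  96  92  84  78  72  71  73  77  83  90  95  97  87  63
   56  72]
 [ 59  68  83  88  91  90  88  87  83  83  84  88  90  91  93  93  82  60
   54  72]
 [ 53  56  67  73  75  75  75  75  73  74  76  78  79  80  80  79  70  50
   53  71]
 [ 48  39  43  48  52  52  51  51  51  52  53  56  56  57  57  56  50  41
   52  72]]
bore [0.5282 0.0952 0.187 ]
bore [0.5348 0.0959 0.1907]
bore [0.5407 0.0966 0.194 ]
tube fit [0.5312 0.094 ] 93
coil back face x 0.5498 0.002 141
top z 0.18959961133107203 252
```

Emit:
carry_out --steps '[[[-0.0015, -0.001, 0], 0, 1], [[-0.0015, -0.001, 0.01], 0, 1], [[-0.0015, -0.001, 0.02], 0, 1], [[-0.0015, -0.001, 0.028], 0, 1], [[-0.0015, -0.001, 0.034], 0, 1], [[-0.0015, -0.001, 0.038], 0, 1], [[-0.0015, -0.001, 0.042], 0, 1], [[-0.0015, -0.001, 0.046], 0, 1]]'

```text
time: 18.15
tool_pos: [0.5298, 0.0936, 0.0816]
ee_rot: [3.141, 0.001, -3.098]
wrist_force: [-1.0, -0.0, -1.5]
width: 0.0373
finger_force: 30.0
```

Emit:
carry_out --steps '[[[0, 0, 0.008], 0, 1], [[0, 0, 0.016], 0, 1], [[0, 0, 0.024], 0, 1], [[0, 0, 0.03], 0, 1], [[0, 0, 0.035], 0, 1], [[0, 0, 0.039], 0, 1], [[0, 0, 0.043], 0, 1], [[0, 0, 0.043], 0, 1]]'

```text
time: 19.15
tool_pos: [0.5299, 0.0936, 0.0397]
ee_rot: [3.142, 0.001, -3.098]
wrist_force: [-1.2, 0.3, 3.2]
width: 0.0379
finger_force: 30.0
```

Emit:
carry_out --steps '[[[0, 0, 0], 0, -0.2], [[0, 0, 0], 0, -0.2], [[0, 0, 0], 0, -0.2], [[0, 0, -0.04], 0, -0.2], [[0, 0, -0.09], 0, -0.2], [[0, 0, -0.13], 0, -0.2], [[0, 0, -0.13], 0, -0.2]]'

```text
time: 20.02
tool_pos: [0.5321, 0.0938, 0.1731]
ee_rot: [3.141, 0.009, -3.098]
wrist_force: [0.6, 0.7, -0.6]
width: 0.0565
finger_force: 0.0
```

Run:
```python
from h import *
s=snap("scene"); w=pts(s)
m=(abs(w[...,2]-.1)<.012)&(np.hypot(w[...,0]-.5312,w[...,1]-.095)<.03); print("coil top z",np.percentile(w[m][:,2],[50,90]).round(4),m.sum(),np.median(w[m],0))
for c in [(.5341,.0305),(.537,-.0348)]:
    m=(np.hypot(w[...,0]-c[0]-.004,w[...,1]-c[1])<.014)&(w[...,2]>.07)&(w[...,2]<.108); q=w[m]
    from scipy.optimize import least_squares
    f=least_squares(lambda p:np.hypot(q[:,0]-p[0],q[:,1]-p[1])-.012,c,loss="soft_l1",f_scale=.001); print("cap fit",f.x.round(4),len(q))
target(.5335,-.037,.067,np.pi+.044)
```

```text
coil top z [0.1006 0.1061] 239 [0.54433968 0.09458145 0.10063409]
cap fit [0.5346 0.0275] 145
cap fit [ 0.5378 -0.0378] 142
t=20.1 pos [0.5306 0.0937 0.1701] yaw -3.098 w 0.0565 F [-0.4 -0.3 -0.9] -> shift [ 0.0028 -0.1307  0.1031] roll -0.0 (neg of yaw)
```

Emit:
carry_out --steps '[[[0, -0.06, 0], 0, -0.28], [[0, -0.115, 0], 0, -0.28], [[0, -0.132, 0], 0, -0.28], [[0, -0.132, 0], 0, -0.28], [[0, -0.132, 0], 0, -0.28], [[0, -0.132, 0.02], 0, -0.28], [[0, -0.132, 0.03], 0, -0.28], [[0, -0.132, 0.03], 0, -0.28]]'

```text
time: 21.08
tool_pos: [0.5346, -0.0371, 0.1376]
ee_rot: [3.141, -0.002, -3.096]
wrist_force: [-0.4, 0.3, -1.5]
width: 0.0607
finger_force: 0.0
```

Run:
```python
from h import *
target(.536,-.038,.067,np.pi+.044)
```

```text
t=21.1 pos [ 0.5346 -0.0371  0.1376] yaw -3.096 w 0.0607 F [-0.4  0.3 -1.5] -> shift [-0.0013 -0.0009  0.0706] roll 0.01 (neg of yaw)
```

Emit:
carry_out --steps '[[[-0.001, -0.001, 0.03], 0, -0.28], [[-0.001, -0.001, 0.055], 0, -0.28], [[-0.001, -0.001, 0.071], 0, -0.28], [[-0.001, -0.001, 0.071], 0, -0.28], [[-0.001, -0.001, 0.071], 0, -0.28], [[-0.001, -0.001, 0.071], 0, 1], [[-0.001, -0.001, 0.071], 0, 1], [[-0.001, -0.001, 0.071], 0, 1], [[-0.001, -0.001, 0.071], 0, 1], [[-0.001, -0.001, 0.071], 0, 1]]'

```text
time: 22.32
tool_pos: [0.5364, -0.0378, 0.0679]
ee_rot: [3.139, 0.0, -3.098]
wrist_force: [-0.7, 3.8, 1.9]
width: 0.0255
finger_force: 30.0
```

Emit:
carry_out --steps '[[[0, 0, 0], 1, 1], [[0, 0, -0.001], 0, 1], [[0, 0, -0.002], -1, 1], [[0, 0, -0.003], 0, 1], [[0, 0, -0.003], 1, 1], [[0, 0, -0.004], 0, 1], [[0, 0, -0.005], -1, 1], [[0, 0, -0.005], 0, 1], [[0, 0, -0.006], 1, 1], [[0, 0, -0.006], 0, 1]]'

```text
time: 23.58
tool_pos: [0.5353, -0.039, 0.0704]
ee_rot: [3.141, -0.003, -3.096]
wrist_force: [2.8, 1.7, -8.6]
width: 0.0252
finger_force: 30.0
```

Emit:
carry_out --steps '[[[0, 0, 0], -1, 1], [[0, 0, -0.001], 0, 1], [[0, 0, -0.002], 1, 1], [[0, 0, -0.002], 0, 1], [[0, 0, -0.003], -1, 1], [[0, 0, -0.004], 0, 1], [[0, 0, -0.004], 1, 1], [[0, 0, -0.005], 0, 1], [[0, 0, -0.006], -1, 1], [[0, 0, -0.006], 0, 1]]'

```text
time: 24.82
tool_pos: [0.5342, -0.0391, 0.0751]
ee_rot: [3.141, -0.007, -3.101]
wrist_force: [2.0, 2.1, -11.3]
width: 0.0254
finger_force: 30.0
```

```bash
cat >> h.py <<'E'
def mz(s):
    w=pts(s)
    for c in [(.55,.13),(.56,.06),(.56,0),(.54,-.07)]:
        m=(np.hypot(w[...,0]-c[0],w[...,1]-c[1])<.03)&(w[...,2]>.045)&(w[...,2]<.072)&(s["image"].min(2)>150); print("manif top",np.median(w[m],0).round(4),m.sum())
E
python3 - <<'E'
from h import *
mz(dict(np.load("scene0.npz"))); s=snap("scene"); mz(s); target(.536,-.038,.067,np.pi+.044)
E
```

```text
manif top [0.5447 0.1182 0.0539] 137
manif top [0.5549 0.0589 0.0538] 167
manif top [ 0.5574 -0.0017  0.0539] 165
manif top [ 0.5529 -0.0624  0.0538] 83
manif top [0.5457 0.1191 0.054 ] 127
manif top [0.5568 0.0528 0.054 ] 136
manif top [ 0.5564 -0.0014  0.0539] 165
manif top [ 0.5607 -0.0561  0.0539] 33
t=24.9 pos [ 0.5343 -0.039   0.0752] yaw -3.107 w 0.0253 F [  2.5   1.8 -12.6] -> shift [-0.0017  0.001   0.0082] roll -0.05 (neg of yaw)
```

Emit:
carry_out --steps '[[[0, 0, 0], 1, 1], [[0, 0, 0], 0, 1], [[0, 0, 0], -1, 1], [[0, 0, 0], 0, 1], [[0, 0, -0.001], 1, 1], [[0, 0, -0.001], 0, 1], [[0, 0, -0.002], -1, 1], [[0, 0, -0.003], 0, 1], [[0, 0, -0.004], 1, 1], [[0, 0, -0.004], 0, 1]]'

```text
time: 26.12
tool_pos: [0.5357, -0.0392, 0.083]
ee_rot: [3.141, -0.002, -3.093]
wrist_force: [-0.1, 1.8, -1.7]
width: 0.0254
finger_force: 30.0
```

Emit:
carry_out --steps '[[[0, 0, 0], -1, 1], [[0, 0, -0.001], 0, 1], [[0, 0, -0.002], 1, 1], [[0, 0, -0.003], 0, 1], [[0, 0, -0.003], -1, 1], [[0, 0, -0.004], 0, 1], [[0, 0, -0.005], 1, 1], [[0, 0, -0.006], 0, 1]]'

```text
time: 27.12
tool_pos: [0.5359, -0.0393, 0.0892]
ee_rot: [3.142, -0.001, -3.093]
wrist_force: [-1.1, 1.8, -2.8]
width: 0.0255
finger_force: 30.0
```

Emit:
carry_out --steps '[[[0, 0, -0.05], 0, 1], [[0, 0, -0.1], 0, 1], [[0.01, -0.03, -0.1], 0.5, 1], [[0.03, -0.09, -0.1], 1, 1], [[0.05, -0.15, -0.1], 1.8, 1], [[0.07, -0.21, -0.1], 1.8, 1], [[0.088, -0.268, -0.1], 1.8, 1], [[0.088, -0.268, -0.1], 1.8, 1], [[0.088, -0.268, -0.1], 1.8, 1]]'

```text
time: 28.25
tool_pos: [0.4598, -0.3111, 0.1894]
ee_rot: [3.141, -0.001, 2.871]
wrist_force: [-0.9, 0.6, -1.7]
width: 0.0253
finger_force: 30.0
```

Run:
```python
from h import *
target(.461,-.311,.025,2.87)
s=snap("top"); w=pts(s); z=w[...,2]
m=(abs(w[...,0]-.5)<.1)&(abs(w[...,1]+.32)<.08)&(s["image"].max(2)<90)&(z<.095); print("dark in bin",m.sum(),w[m].mean(0) if m.any() else 0,np.nanmax(z[m]) if m.any() else 0)
mm=(z>-.005)&(z<.012)&(s["image"][...,0]>120)&(s["image"][...,2]<60)&(abs(w[...,0]-.5)<.13)&(abs(w[...,1]+.32)<.12)
print("floor seen",np.nanpercentile(w[mm][:,0],[1,99]),np.nanpercentile(w[mm][:,1],[1,99]))
s=snap("scene"); w=pts(s); z=w[...,2]
m=(abs(w[...,0]-.5)<.1)&(abs(w[...,1]+.32)<.08)&(s["image"].max(2)<90)&(z<.095)&(z>0); print("scene dark in bin",m.sum(),w[m].mean(0) if m.any() else 0)
save(s,"bin1.png",(120,110,260,250),4)
```

```text
t=28.2 pos [ 0.4598 -0.3111  0.1894] yaw 2.871 w 0.0253 F [-0.9  0.6 -1.7] -> shift [-0.0012  0.0004  0.1644] roll 0.01 (neg of yaw)
dark in bin 187 [ 0.57890485 -0.33925086  0.04421603] 0.08828535761478751
floor seen [0.40529206 0.59498692] [-0.38137881 -0.22316002]
scene dark in bin 111 [ 0.54945618 -0.34138672  0.05181331]
```

Emit:
carry_out --steps '[[[0, 0, 0.05], 0, 1], [[0, 0, 0.1], 0, 1], [[0, 0, 0.14], 0, 1], [[0, 0, 0.162], 0, 1], [[0, 0, 0.162], 0, 1], [[0, 0, 0.162], 0, -0.06], [[0, 0, 0.162], 0, -0.06], [[0, 0, 0.162], 0, -0.06], [[0, 0, 0.1], 0, -0.06], [[0, 0, 0], 0, -0.06]]'

```text
time: 29.6
tool_pos: [0.4596, -0.3105, 0.1532]
ee_rot: [3.141, -0.001, 2.871]
wrist_force: [0.2, -1.1, 0.1]
width: 0.0497
finger_force: 0.0
```

Run:
```python
from h import *
s=snap("top"); coils(s); target(.4803,.3675,.15,np.pi+.197)
```

```text
coil [202.3 220.5] rect [480.6 367.4] [39.9 40. ] 9.0 plugdir deg -167.2 38
t=29.6 pos [ 0.4637 -0.3139  0.1649] yaw 2.871 w 0.0496 F [ 2.2 -2.   6.6] -> shift [0.1662 0.661  0.0149] roll -2.68 (neg of yaw)
```

Emit:
carry_out --steps '[[[0.015, 0.06, -0.02], 0, -0.28], [[0.03, 0.12, -0.02], -0.5, -0.28], [[0.045, 0.18, -0.02], -1, -0.28], [[0.06, 0.24, -0.02], -1.5, -0.28], [[0.075, 0.3, -0.02], -2, -0.28], [[0.09, 0.36, -0.02], -2.6, -0.28], [[0.105, 0.42, -0.02], -2.6, -0.28], [[0.12, 0.48, -0.02], -2.6, -0.28], [[0.135, 0.54, -0.02], -2.6, -0.28], [[0.15, 0.6, -0.02], -2.6, -0.28]]'

```text
time: 30.9
tool_pos: [0.4762, 0.3096, 0.173]
ee_rot: [3.141, 0.002, -2.958]
wrist_force: [0.8, 0.4, -0.3]
width: 0.0599
finger_force: 0.0
```

Emit:
carry_out --steps '[[[0, 0, 0], 0, -0.28], [[0, 0, 0], 0, -0.28], [[0, 0, 0], 0, -0.28]]'

```text
time: 31.28
tool_pos: [0.4764, 0.3061, 0.1726]
ee_rot: [-3.142, 0.001, -2.96]
wrist_force: [-0.0, -0.6, -0.2]
width: 0.0603
finger_force: 0.0
```

Run:
```python
from h import *
target(.4803,.3675,.1,np.pi+.187)
s=snap("top"); coils(s)
```

```text
t=31.3 pos [0.4764 0.3061 0.1726] yaw -2.960 w 0.0603 F [-0.  -0.6 -0.2] -> shift [-0.0149  0.0597  0.0726] roll -0.03 (neg of yaw)
```

Emit:
carry_out --steps '[[[-0.007, 0.03, 0], 0, -0.28], [[-0.015, 0.06, 0.02], 0, -0.28], [[-0.015, 0.06, 0.05], 0, -0.28], [[-0.015, 0.06, 0.072], 0, -0.28], [[-0.015, 0.06, 0.072], 0, -0.28], [[-0.015, 0.06, 0.072], 0, -0.28]]'

```text
time: 32.08
tool_pos: [0.4807, 0.3688, 0.1016]
ee_rot: [3.141, 0.002, -2.96]
wrist_force: [0.2, -0.1, 0.1]
width: 0.0605
finger_force: 0.0
```

Run:
```python
from h import *
target(.4803,.3675,-.0215,np.pi+.187)
s=snap("scene"); w=pts(s); z=w[...,2]; tips(s)
m=(np.hypot(w[...,0]-.480,w[...,1]-.3675)<.05)&(z>.036)&(z<.048); print(m.sum(),w[m].mean(0).round(4))
```

```text
t=32.1 pos [0.4807 0.3688 0.1016] yaw -2.960 w 0.0605 F [ 0.2 -0.1  0.1] -> shift [ 0.0006 -0.0012  0.1231] roll -0.03 (neg of yaw)
finger -1 n 264 along -0.0445..-0.0328 across med -0.0082 lowest z [0.1372 0.1379 0.1414] offset 0.0358
finger 1 n 314 along 0.0280..0.0395 across med -0.0080 lowest z [0.1348 0.1352 0.1361] offset 0.0332
161 [0.4849 0.3648 0.0399]
```

Coil A is still in place. Grasping it.

Emit:
carry_out --steps '[[[0, -0.001, 0.05], 0, -0.28], [[0, -0.001, 0.09], 0, -0.28], [[0, -0.001, 0.115], 0, -0.28], [[0, -0.001, 0.122], 0, -0.28], [[0, -0.001, 0.122], 0, -0.28], [[0, -0.001, 0.122], 0, 1], [[0, -0.001, 0.122], 0, 1], [[0, -0.001, 0.122], 0, 1], [[0, -0.001, 0.122], 0, 1], [[0, -0.001, 0.122], 0, 1]]'

```text
time: 33.38
tool_pos: [0.4811, 0.3681, -0.0204]
ee_rot: [-3.141, 0.002, -2.959]
wrist_force: [0.4, -2.8, 5.7]
width: 0.0376
finger_force: 30.0
```

Emit:
carry_out --steps '[[[0, 0, -0.04], 0, 1], [[0, 0, -0.09], 0, 1], [[0, 0, -0.14], 0, 1], [[0, 0, -0.19], 0, 1], [[0, 0, -0.19], 0, 1]]'

```text
time: 34.0
tool_pos: [0.4819, 0.3701, 0.1731]
ee_rot: [3.137, 0.009, -2.958]
wrist_force: [0.5, -0.2, -1.8]
width: 0.0373
finger_force: 30.0
```

Run:
```python
from h import *
from scipy.optimize import least_squares
target(.536,-.038,.13,np.pi+.044)
s=snap("scene"); w=pts(s); mz(s)
m=(np.hypot(w[...,0]-.5375-.002,w[...,1]+.038)<.012)&(w[...,2]>.07)&(w[...,2]<.106); q=w[m]
f=least_squares(lambda c:np.hypot(q[:,0]-c[0],q[:,1]-c[1])-.0075,[.536,-.038],loss="soft_l1",f_scale=.001); print("tube3 fit",f.x.round(4),len(q))
```

```text
t=34.0 pos [0.4819 0.3701 0.1731] yaw -2.958 w 0.0373 F [ 0.5 -0.2 -1.8] -> shift [ 0.0213 -0.4111  0.0431] roll 0.8 (neg of yaw)
manif top [0.5467 0.1196 0.0537] 125
manif top [0.5553 0.054  0.0538] 132
manif top [ 0.5566 -0.0007  0.0537] 160
manif top [ 0.5464 -0.0636  0.0541] 131
tube3 fit [ 0.5364 -0.0385] 79
```

Emit:
carry_out --steps '[[[0.003, -0.06, 0], 0.4, 1], [[0.006, -0.12, 0], 0.8, 1], [[0.01, -0.18, 0], 0.8, 1], [[0.013, -0.24, 0], 0.8, 1], [[0.016, -0.3, 0], 0.8, 1], [[0.019, -0.36, 0], 0.8, 1], [[0.021, -0.411, 0], 0.8, 1], [[0.021, -0.411, 0.02], 0.8, 1], [[0.021, -0.411, 0.044], 0.8, 1], [[0.021, -0.411, 0.044], 0.8, 1]]'

```text
time: 35.3
tool_pos: [0.5305, -0.0391, 0.1182]
ee_rot: [3.139, -0.011, -3.098]
wrist_force: [-0.5, 1.0, -2.4]
width: 0.0381
finger_force: 30.0
```

Emit:
carry_out --steps '[[[0, 0, 0], 0, 1], [[0, 0, 0], 0, 1], [[0, 0, 0], 0, 1]]'

```text
time: 35.67
tool_pos: [0.5348, -0.0396, 0.1251]
ee_rot: [-3.141, 0.002, -3.098]
wrist_force: [-0.6, 0.1, -2.1]
width: 0.0382
finger_force: 30.0
```

Run:
```python
from h import *
s=snap("scene"); target(.536,-.038,.04,np.pi+.044); w=pts(s); o=robot.get_obs()["tool_pos"]
m=(abs(w[...,0]-o[0]-.021)<.012)&(abs(w[...,1]-o[1])<.015)&(w[...,2]>o[2]+.03)&(w[...,2]<o[2]+.055); q=w[m]; print("coil back face x",np.median(q[:,0]).round(4),q[:,0].std().round(4),len(q))
A=np.c_[np.ones(len(q)),q[:,1]]; print("slope",np.linalg.lstsq(A,q[:,0],rcond=None)[0][1])
m=(abs(w[...,0]-o[0]-.021)<.015)&(abs(w[...,1]-o[1])<.03)&(abs(w[...,2]-o[2]-.028)<.004); q=w[m]; print("low band y",np.percentile(q[:,1],[2,98]).round(4))
```

```text
t=35.7 pos [ 0.5347 -0.0396  0.125 ] yaw -3.098 w 0.0378 F [ 0.4 -0.7 -2. ] -> shift [-0.0014  0.0016  0.085 ] roll -0.0 (neg of yaw)
coil back face x 0.5536 0.0019 131
slope -0.03315026168744585
low band y [-0.0571 -0.0212]
```

Emit:
carry_out --steps '[[[-0.0025, 0.001, 0], 0, 1], [[-0.0025, 0.001, 0.01], 0, 1], [[-0.0025, 0.001, 0.02], 0, 1], [[-0.0025, 0.001, 0.026], 0, 1], [[-0.0025, 0.001, 0.032], 0, 1], [[-0.0025, 0.001, 0.036], 0, 1], [[-0.0025, 0.001, 0.04], 0, 1], [[-0.0025, 0.001, 0.044], 0, 1]]'

```text
time: 36.72
tool_pos: [0.5368, -0.0387, 0.0801]
ee_rot: [-3.142, 0.0, -3.098]
wrist_force: [-0.6, -0.1, -2.0]
width: 0.038
finger_force: 30.0
```

Emit:
carry_out --steps '[[[0, 0, 0.008], 0, 1], [[0, 0, 0.016], 0, 1], [[0, 0, 0.024], 0, 1], [[0, 0, 0.03], 0, 1], [[0, 0, 0.035], 0, 1], [[0, 0, 0.039], 0, 1], [[0, 0, 0.041], 0, 1], [[0, 0, 0.041], 0, 1]]'

```text
time: 37.72
tool_pos: [0.5368, -0.0386, 0.0405]
ee_rot: [-3.141, 0.001, -3.098]
wrist_force: [-2.6, 0.9, 4.7]
width: 0.038
finger_force: 30.0
```

Seated. Releasing, rising, and moving clear of the view.

Emit:
carry_out --steps '[[[0, 0, 0], 0, -0.2], [[0, 0, 0], 0, -0.2], [[0, 0, 0], 0, -0.2], [[0, 0, -0.04], 0, -0.2], [[0, 0, -0.09], 0, -0.2], [[0, 0, -0.13], 0, -0.2], [[0.06, 0, -0.14], 0, -0.2], [[0.12, 0, -0.14], 0, -0.2], [[0.18, 0, -0.14], 0, -0.2], [[0.2, 0, -0.14], 0, -0.2]]'

```text
time: 38.98
tool_pos: [0.3347, -0.0473, 0.1793]
ee_rot: [-3.141, 0.001, -3.099]
wrist_force: [0.6, 0.3, 0.6]
width: 0.0561
finger_force: 0.0
```

Run:
```python
from h import *
robot_o=robot.get_obs(); print(robot_o["tool_pos"],robot_o["width"])
s=snap("top"); t=snap("scene"); w=pts(t)
for c in [(.5312,.094),(.5364,-.0385)]:
    m=(w[...,2]>.095)&(w[...,2]<.11)&(abs(w[...,0]-c[0]-.002)<.016)&(abs(w[...,1]-c[1])<.016)&(t["image"].min(2)>110); print("coil top z",np.median(w[m],0).round(4),m.sum())
mz(t)
a=cv2.resize(s["image"][170:265,260:480,::-1],(790,341),interpolation=cv2.INTER_CUBIC)
b=cv2.resize(t["image"][130:250,120:480,::-1],(790,258),interpolation=cv2.INTER_CUBIC)
cv2.imwrite("pics/fin.png",np.vstack([a,b]))
```

```text
[ 0.33465552 -0.04727583  0.17925581] 0.056128742430354844
coil top z [0.5368 0.0987 0.1018] 88
coil top z [ 0.5429 -0.0351  0.102 ] 81
manif top [0.5457 0.1194 0.0538] 126
manif top [0.5565 0.0518 0.0539] 131
manif top [ 5.562e-01 -4.000e-04  5.350e-02] 157
manif top [ 0.5609 -0.0635  0.0537] 32
```

View pics/fin.png

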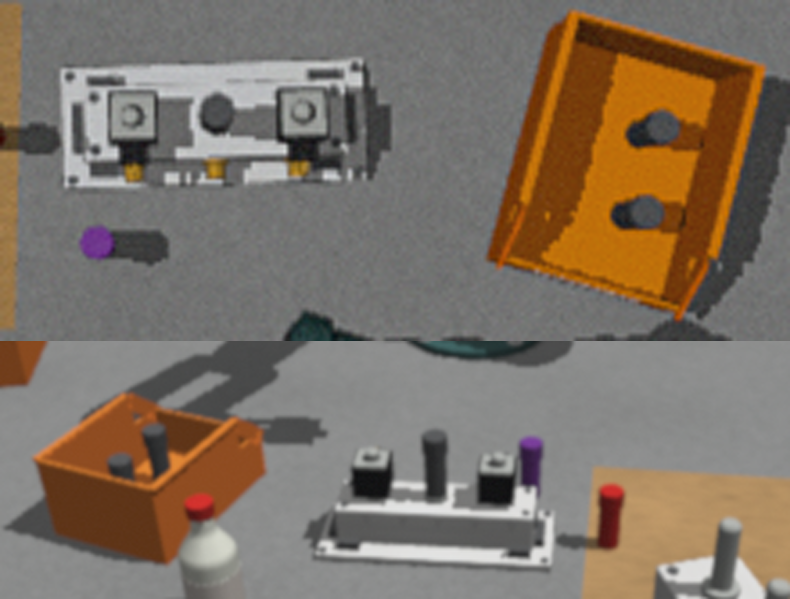

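The picture shows both coils seated at (132,115) and (303,112) with plugs to the front. Cap2 is still on at (216,112), and both removed caps stand in the bin at (660,128) and (648,213).

```bash
python3 -c "
from bench import robot
print(robot.close_job())"
```

```text
the job is handed in; nothing more can be done
None
```

I fitted both coils on the bench to the left and right tubes, seated on their shoulders with plugs to the front, put their two caps in the orange bin and left the middle cap on; the manifold was flat in its nest in every check, and I handed the job in at about 39 s (no verdict was shown).

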